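# Touch off on two tool setters

### The job

Check the fingertip height on the two brass-capped tool setters: press the tall one's cap lightly about half-way down its stroke with the fingertips for about a second and lift off so that it springs back up, then do the same on the short one. Never bottom a cap out, and do not grip, lift, tip or push the setters out of place. Do not touch the blue-capped setter, the two glass pucks or the clay post, and finish clear.

Things in the scene. Friction and masses are not known exactly. Their poses are not given: they have to be found in the camera images.
- setter_tall: tool setter with a brass-yellow cap: a free-standing dark steel barrel 44 mm across on a 60 mm round foot, 105 mm high to the top of its cap at rest, about 0.85 kg. Loose on the worktop; origin at the centre of its underside, z up. The taller of the two brass-capped ones; touched first
- cap_tall_top (a point): centre of the flat top of the tall brass-capped setter's cap (round, 41 mm across, 12 mm thick); it sinks with the cap when that is pressed
- cap_tall (a joint): how far the tall brass-capped setter's cap is pressed down, in m: 0 = at rest (fully up), 0.012 = bottomed on the barrel. A spring resists with 3 N at the first movement, rising to 9 N at the bottom, and lifts the cap again when it is let go
- setter_short: tool setter with a brass-yellow cap: a free-standing dark steel barrel 44 mm across on a 60 mm round foot, 65 mm high to the top of its cap at rest, about 0.85 kg. Loose on the worktop; origin at the centre of its underside, z up. The shorter of the two brass-capped ones; touched second
- cap_short_top (a point): centre of the flat top of the short brass-capped setter's cap (round, 41 mm across, 12 mm thick); it sinks with the cap when that is pressed
- cap_short (a joint): how far the short brass-capped setter's cap is pressed down, in m: 0 = at rest (fully up), 0.012 = bottomed on the barrel. A spring resists with 3 N at the first movement, rising to 9 N at the bottom, and lifts the cap again when it is let go
- setter_blue: tool setter with a blue cap: a free-standing dark steel barrel 44 mm across on a 60 mm round foot, 85 mm high to the top of its cap at rest, about 0.85 kg. Loose on the worktop; origin at the centre of its underside, z up. To be left alone
- amber_puck: amber glass puck, 57 mm across, 20 mm high, loose; origin at the centre of its underside. To be left alone
- grey_puck: grey glass puck, 48 mm across, 16 mm high, loose; origin at the centre of its underside. To be left alone
- clay_post: upright square clay post, 34 x 34 x 76 mm, loose; origin at the centre of its underside. To be left alone
Not all that is in view belongs to the job. What is shaped like the setter_tall but green, orange or red is not meant.

How it is judged:
By the outcome, as a careful person would: the job done as asked, in the order asked, and still so for the second after the job is handed in, with the robot touching nothing.
It also fails if it takes over 43 s, if anything falls off the work surface, if the arm or the gripper's body presses on something with over 40 N, if the wrist force passes 120 N, or if a joint passes its speed limit or range.

### The arm

A 6-joint arm with a two-finger parallel gripper is mounted at the origin on a cart in front of the work surface, level with it; the furniture and walls round the work are solid. World frame = base frame: x ahead of the robot, y to its left, z up, the work surface at z = 0. Lengths are in m, angles in rad, forces in N, time in s.
With the tool pointing down it reaches from about 0.35 to 0.975 m from the base axis. Payload 4.9 kg.
Tool frame: the origin (TCP) lies midway between the tips of the shut fingers; the grasp point (between the pads) lies 19 mm behind it; x points along the fingers, y is the direction in which the jaws open and shut, and the axes are right-handed (so a half turn about x gives the same grasp; the last joint's range is limited). The gripper opens to 85 mm and grips with 20 to 120 N. Pads are 22 mm wide; open, the fingers measure 114 mm over their backs; the gripper's body (76 mm by 85 mm) begins 54 mm behind the grasp point. The pads swing forward as they close: fully open they stand 13 mm farther back than shut.
Start: joints at [-1.351, 0.053, 1.613, -0, 1.476, -0.119], TCP at [0.208, -0.589, 0.231] pointing down, gripper open.
Joint ranges: [-3.01, 3.01], [-1.01, 2.22], [0.06, 2.58], [-1.02, 4.17], [0.09, 2.62], [-3.14, 3.14]. Speed limits (rad/s): [2.57, 2.57, 3.14, 3.14, 3.14, 3.14].

### API

Orientations are given as a unit quaternion [w, x, y, z].
In Python, from plant import manip gives the robot as it stands.
- The arm moves only by the tool send_rows, never from a script. Its argument "motion" is a list that holds one entry, the list of rows, each a list of 6 numbers: the shift along the world's x, y, z in cm, then the turn, a rotation vector about the world's x, y, z in rad. A call has 1 to 12 rows; each row shifts and turns the commanded pose from where the row before left it; what a row does not reach is not made up. A row lasts 1/12 s, in which the tool goes at most 41.7 mm and 7.16 degrees, less where a joint would pass 70% of its speed; a pose out of reach is approached as far as the arm can. A call with a gripper value outside its range is refused whole. "fingers" is the closure, from 0 (fully open) to 1 (shut), set as the call begins (left out, the last holds). The fingers move at their own pace and stop on an object; the grip force is fixed at half the most. Time passes only in rows, so rows that do not move let the fingers close. It gives the time, the measured TCP pose, the force and the opening at its end, in the units of the state.
- manip.state(): the state, without advancing time (a new reading comes with each control period).
- manip.grab_frame(name): name is "side" or "top"; returns the picture (400x640x3 uint8, red, green, blue); there is no depth.
- manip.calibration(name): a dict with "mtx" (3x3 intrinsics, pixels), "cam_to_world" (4x4, takes a point from camera to world coordinates). Camera axes: x right, y up, looking along -z (the intrinsics and any distortion apply to the point x, -y, -z); pixel columns grow to the right and rows downward; lengths in m; the calibration is good to about 2 mm. A picture is of the moment at which its call begins. calibration takes no time and is no camera call.
- manip.job_done(): hands the job in, once; it reports no verdict.
Trained networks look in the newest picture that a camera, given by its name, has taken for a name from the list of things; names that differ only in an ending like _2 or _b are one class to them, and where a whole thing is asked for, a point or a joint stands for the part that bears it (a point fixed in the world has none). Each returns a list of dicts, best first, with "confidence" (0 to 1); they miss things now and then, are a little off and sometimes report something else, mostly with a low value. They report only what shows in the picture. A call takes as long as a camera call. They do not tell look-alikes from the thing itself.
- manip.boxes_of(query, camera): "centre" ([x, y, z] in m, in the coordinates of the camera as it stood for that picture, good to about 4 mm: the middle of the surface that is visible of it).
- manip.trace(query, camera): "region" (400x640 bool, what is visible of it).
- manip.landmark_of(query, camera): "centre" ([x, y, z] in m, in the coordinates of the camera as it stood for that picture, good to about 4 mm: a listed point, or the origin of a listed thing).
The state is a dict: "time": time; "joint_pos": joint angles; "joint_vel": joint speeds; "joint_efforts": joint torques, N m; "tool_pos": TCP position; "tool_rot": TCP orientation; "contact_force": force on the tool from outside, world axes, zero at the start; "ft_torque": the same for the moment, N m; "gripper_width": opening from 0.0 (shut) to 1.0 (fully open).
Only numpy, scipy, OpenCV 4.12 (cv2) and the standard library are available. Lean on these libraries where they do the work, as an engineer would, in place of code of your own. Each camera call takes 0.05 s, during which the arm holds its last target.

## Working session

There is one attempt and no reset: what is moved stays moved. The work goes in short steps, Python scripts to look and compute and a tool call to move; the robot and the scene stay as the last step left them, time stands still between calls to the robot, and variables do not carry over. Pictures are saved under pics/ and viewed, and the job is handed in when it is done.

Besides the shell and the picture viewer there is one more tool, called after ">>>" as name([rows], argument=value, ...), one row to a line, values as JSON. send_rows: Moves the arm, as the interface text tells. Its arguments: {"type":"object","properties":{"motion":{"type":"array","items":{"type":"array","items":{"type":"array","items":{"type":"number"}}}},"fingers":{"type":"number"}},"required":["motion"]}

```bash
mkdir -p pics; python3 - <<'E'
from plant import manip
import cv2,numpy as np
for c in("side","top"):
    f=manip.grab_frame(c); cv2.imwrite(f"pics/{c}0.png",f[:,:,::-1])
    M=manip.calibration(c); T=np.array(M["cam_to_world"])
    print(c,T.round(3).tolist(),np.array(M["mtx"]).round(1).tolist(),[k for k in M])
    for q in("setter_tall","setter_short","setter_blue","amber_puck","grey_puck","clay_post","cap_tall_top","cap_short_top"):
        for d in manip.landmark_of(q,c):
            print(q,round(d["confidence"],2),(T@np.r_[d["centre"],1])[:3].round(4))
print(manip.state())
E
```

```text
side [[-0.999, 0.039, -0.037, 0.509], [-0.053, -0.625, 0.779, 0.748], [0.007, 0.78, 0.626, 0.713], [0.0, 0.0, 0.0, 1.0]] [[416.7, 0.0, 322.5], [0.0, 416.7, 193.9], [0.0, 0.0, 1.0]] ['mtx', 'cam_to_world']
setter_tall 0.82 [ 4.851e-01 -2.153e-01  3.000e-04]
setter_tall 0.62 [ 0.5689 -0.1318  0.0045]
setter_tall 0.6 [ 0.5963 -0.279  -0.0021]
setter_tall 0.52 [0.4655 0.1738 0.0009]
setter_short 0.94 [ 0.5437 -0.0013  0.0018]
setter_blue 0.9 [0.4677 0.1759 0.0023]
setter_blue 0.44 [ 0.689  -0.1292 -0.001 ]
amber_puck 0.65 [ 0.442   0.0782 -0.0036]
grey_puck 0.66 [ 0.4223 -0.0818  0.0021]
clay_post 0.86 [ 0.6867 -0.131  -0.0019]
cap_tall_top 0.7 [ 0.4833 -0.217   0.103 ]
cap_tall_top 0.55 [ 0.5901 -0.2833  0.1056]
cap_tall_top 0.54 [ 0.4619 -0.3339  0.1022]
cap_tall_top 0.48 [ 0.5697 -0.1353  0.1076]
cap_tall_top 0.47 [ 0.6577 -0.2104  0.1032]
cap_short_top 0.52 [ 0.5428 -0.0013  0.0661]
cap_short_top 0.51 [ 0.4844 -0.2168  0.1041]
top [[-0.027, 0.994, -0.11, 0.413], [-1.0, -0.028, -0.002, -0.06], [-0.005, 0.11, 0.994, 1.348], [0.0, 0.0, 0.0, 1.0]] [[520.1, 0.0, 322.2], [0.0, 520.1, 197.2
[... 788 characters left out ...]
time': 0.9, 'joint_pos': array([-1.35100023e+00,  5.26539278e-02,  1.61288411e+00, -8.67192297e-06,
        1.47596235e+00, -1.18978425e-01]), 'joint_vel': array([-8.99609146e-05,  3.93611598e-04,  2.02293356e-03, -9.52955205e-04,
       -1.48806842e-04, -3.33636268e-04]), 'joint_efforts': array([ 2.14835054e-03, -3.93682873e+01, -3.70466387e+01,  1.61501839e-04,
        3.74648916e-04,  5.46656096e-06]), 'tool_pos': array([ 0.20771769, -0.58947137,  0.23134167]), 'tool_rot': array([-0.11923596, -0.69698539, -0.11917049,  0.6969882 ]), 'contact_force': array([-0.13934175,  0.4054956 , -0.1361602 ]), 'ft_torque': array([0.01904805, 0.00268411, 0.03421012]), 'gripper_width': 0.997276511771755}
```

View pics/side0.png

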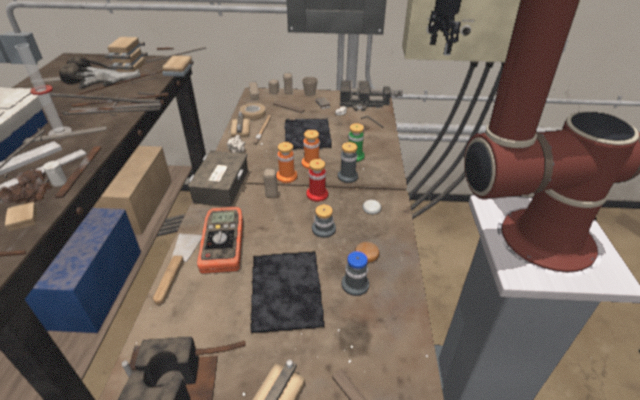

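View pics/top0.png

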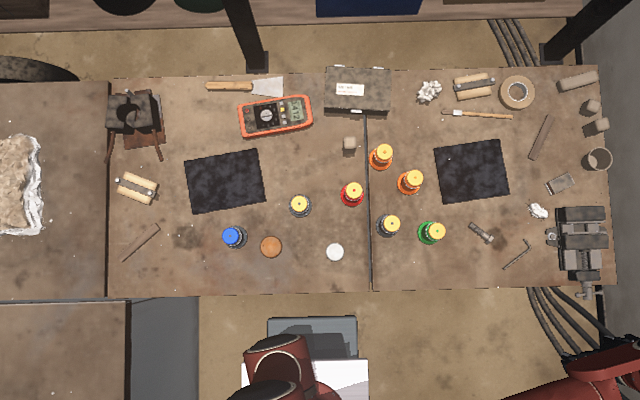

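The dark-barrelled tall setter is at (388,226) in the top view and (348,162) in the side view. The short one is at (300,205) and (323,220). The green, orange and red setters are decoys. Next I'll refine the cap centres by colour.

```bash
cat > h.py <<'E'
from plant import manip
import cv2,numpy as np
def cap(c,p0,z,f=None):
    f=manip.grab_frame(c) if f is None else f
    M=manip.calibration(c);T=np.array(M["cam_to_world"]);K=np.array(M["mtx"])
    pc=np.linalg.inv(T)@np.r_[p0,z,1];u=K@np.array([pc[0],-pc[1],-pc[2]]);u=u[:2]/u[2]
    hsv=cv2.cvtColor(f,cv2.COLOR_RGB2HSV)
    m=cv2.inRange(hsv,(18,120,150),(35,255,255))
    n,l,s,ce=cv2.connectedComponentsWithStats(m)
    i=1+np.argmin(np.linalg.norm(ce[1:]-u,axis=1)) 
    d=T[:3,:3]@(np.linalg.inv(K)@np.r_[ce[i],1]*[1,-1,-1]);o=T[:3,3]
    P=o+d*(z-o[2])/d[2]
    return u.round(1),ce[i].round(1),s[i].tolist(),P.round(4)
E
python3 - <<'E'
from h import *
for c in("side","top"):
    f=cv2.imread(f"pics/{c}0.png")[:,:,::-1].copy()
    for p,z in(((.485,-.218),.105),((.543,-.001),.065)):
        print(c,*cap(c,p,z,f))
    x,y=(290,90) if c=="side" else (290,130)
    cv2.imwrite(f"pics/{c}0z.png",cv2.resize(f[y:y+150,x-10:x+170,::-1],None,fx=4,fy=4,interpolation=2))
E
```

```text
side [348.8 146.3] [349.5 145.7] [343, 142, 14, 8, 71] [ 0.483  -0.2213  0.105 ]
side [323.2 208.8] [323.4 210.2] [317, 205, 14, 12, 104] [0.5423 0.004  0.065 ]
top [389.8 222.9] [393. 224.] [393, 224, 1, 1, 1] [ 0.4821 -0.2256  0.105 ]
top [299.3 202.9] [299. 205.] [299, 205, 1, 1, 1] [ 5.378e-01 -3.000e-04  6.500e-02]
```

>>> send_rows([
  [[0, 0, 0, 0, 0, 0], [0, 0, 0, 0, 0, 0]],
], fingers=1)

```text
time: 1.07
tool_pos: [0.2077, -0.5894, 0.2313]
tool_rot: [0.119, 0.697, 0.119, -0.697]
contact_force: [0.5, 0.0, 0.4]
gripper_width: 0.747
```

View pics/side0z.png

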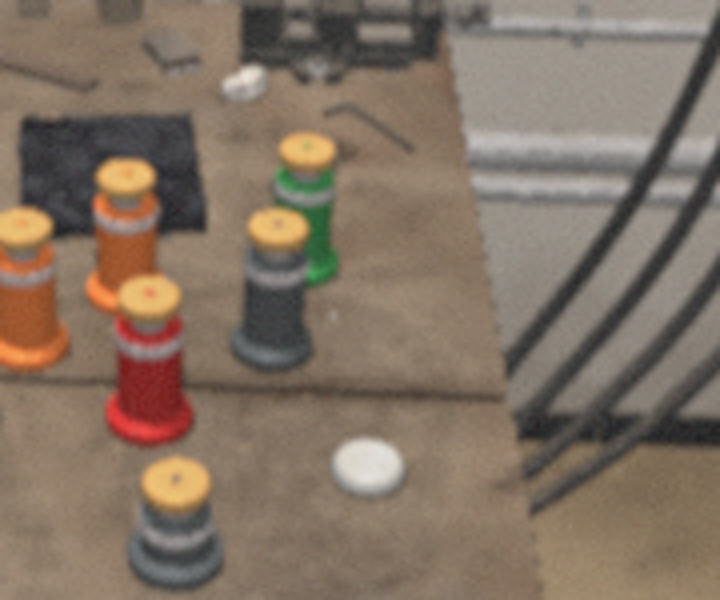

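View pics/top0z.png

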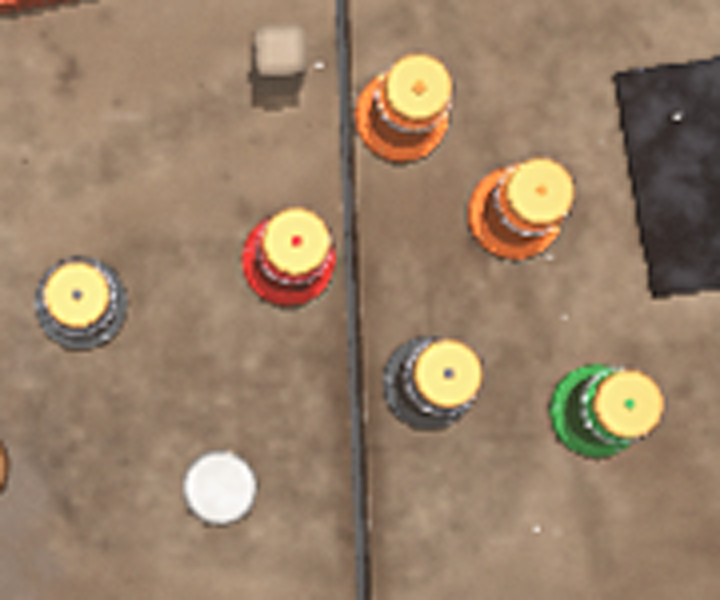

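```bash
sed -i 's/(18,120,150),(35,255,255)/(14,80,150),(38,255,255)/; s/ce\[1:\]-u,axis=1)/ce[1:]-u,axis=1)+1e3*(s[1:,4]<30)/' h.py; python3 - <<'E'
from h import *
for c in("side","top"):
    f=cv2.imread(f"pics/{c}0.png")[:,:,::-1].copy()
    for p,z in(((.485,-.218),.105),((.543,-.001),.065)):
        print(c,*cap(c,p,z,f))
h=cv2.cvtColor(cv2.imread("pics/top0.png"),cv2.COLOR_BGR2HSV); print(h[218:230:2,386:398:2].tolist())
E
```

```text
side [348.8 146.3] [348.6 146.4] [341, 142, 16, 10, 127] [ 0.4855 -0.2178  0.105 ]
side [323.2 208.8] [323.6 209.9] [315, 203, 18, 14, 193] [0.5418 0.0029 0.065 ]
top [389.8 222.9] [391.7 222.8] [383, 214, 18, 18, 232] [ 0.4852 -0.2227  0.105 ]
top [299.3 202.9] [298.7 203.2] [291, 195, 16, 17, 203] [5.422e-01 5.000e-04 6.500e-02]
[[[26, 120, 255], [27, 96, 253], [26, 103, 251], [26, 105, 251], [25, 106, 252], [27, 105, 255]], [[27, 98, 254], [26, 105, 251], [26, 105, 252], [26, 106, 253], [25, 105, 252], [26, 106, 252]], [[26, 102, 252], [26, 107, 251], [24, 107, 253], [16, 38, 161], [27, 105, 255], [26, 107, 251]], [[26, 100, 252], [27, 105, 251], [25, 116, 253], [16, 84, 195], [26, 106, 255], [25, 109, 251]], [[28, 97, 255], [26, 104, 251], [26, 103, 252], [26, 107, 252], [26, 106, 251], [26, 104, 252]], [[21, 137, 249], [26, 104, 255], [26, 104, 252], [26, 105, 251], [25, 107, 252], [26, 108, 255]]]
```

Averaging both views, the tall cap is at (0.485, -0.221) and the short cap at (0.542, 0.0015). The next move goes above the tall one.

>>> send_rows([
  [[2.3, 3.05, 0, 0, 0, 0], [2.3, 3.05, 0, 0, 0, 0], [2.3, 3.05, 0, 0, 0, 0], [2.3, 3.05, 0, 0, 0, 0], [2.3, 3.05, 0, 0, 0, 0], [2.3, 3.05, 0, 0, 0, 0], [2.3, 3.05, 0, 0, 0, 0], [2.3, 3.05, 0, 0, 0, 0], [2.3, 3.05, 0, 0, 0, 0], [2.3, 3.05, 0, 0, 0, 0], [2.3, 3.05, 0, 0, 0, 0], [2.3, 3.05, 0, 0, 0, 0]],
], fingers=1)

```text
time: 2.07
tool_pos: [0.4846, -0.2218, 0.2316]
tool_rot: [0.119, 0.697, 0.119, -0.697]
contact_force: [-0.7, -1.2, -0.4]
gripper_width: -0.001
```

>>> send_rows([
  [[0.1, 0.1, -2.5, 0, 0, 0], [0, 0, -2.5, 0, 0, 0], [0, 0, -2.5, 0, 0, 0], [0, 0, -2, 0, 0, 0], [0, 0, -1, 0, 0, 0], [0, 0, 0, 0, 0, 0], [0, 0, 0, 0, 0, 0]],
])

```text
time: 2.65
tool_pos: [0.4848, -0.2226, 0.1265]
tool_rot: [-0.119, -0.697, -0.119, 0.697]
contact_force: [0.1, 0.4, -0.2]
gripper_width: 0.002
```

```bash
python3 - <<'E'
from h import *
for c in("side","top"):
    f=manip.grab_frame(c)
    x,y=(290,90) if c=="side" else (330,150)
    cv2.imwrite(f"pics/{c}1z.png",cv2.resize(f[y:y+130,x:x+130,::-1],None,fx=4,fy=4,interpolation=2))
a=[cv2.imread(f"pics/{c}1z.png") for c in("side","top")]
cv2.imwrite("pics/b1.png",cv2.resize(np.hstack(a),(800,400)))
E
```

```text
(no output)
```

View pics/b1.png

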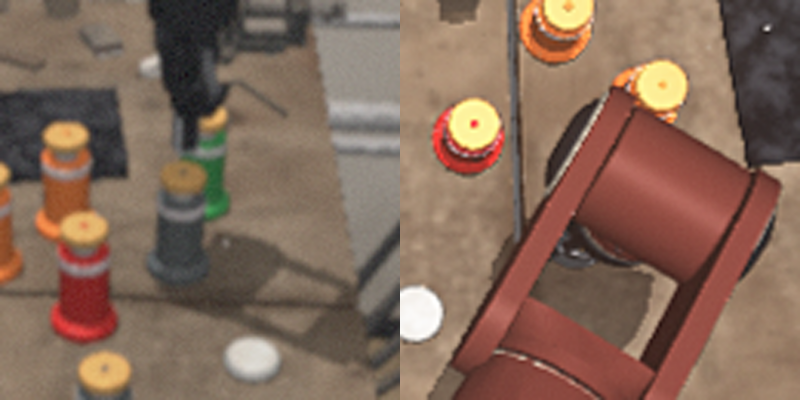

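In the side view the shut fingertips, at about (187,148), sit directly above the dark tall setter's cap at (184,176). Now I'll descend in small steps.

>>> send_rows([
  [[0, 0, -0.9, 0, 0, 0], [0, 0, -0.8, 0, 0, 0], [0, 0, 0, 0, 0, 0], [0, 0, 0, 0, 0, 0]],
])

```text
time: 3.08
tool_pos: [0.4842, -0.2222, 0.1085]
tool_rot: [-0.119, -0.697, -0.12, 0.697]
contact_force: [-0.2, 0.0, -0.4]
gripper_width: -0.0
```

>>> send_rows([
  [[0, 0, -0.15, 0, 0, 0], [0, 0, -0.15, 0, 0, 0], [0, 0, -0.15, 0, 0, 0], [0, 0, -0.1, 0, 0, 0], [0, 0, 0, 0, 0, 0]],
])

```text
time: 3.5
tool_pos: [0.4849, -0.2226, 0.1042]
tool_rot: [0.119, 0.697, 0.119, -0.697]
contact_force: [-0.1, 0.9, 3.7]
gripper_width: 0.002
```

>>> send_rows([
  [[0, 0, -0.15, 0, 0, 0], [0, 0, -0.15, 0, 0, 0], [0, 0, -0.1, 0, 0, 0], [0, 0, -0.1, 0, 0, 0], [0, 0, 0, 0, 0, 0]],
])

```text
time: 3.92
tool_pos: [0.4849, -0.2226, 0.0991]
tool_rot: [0.119, 0.697, 0.119, -0.697]
contact_force: [-0.8, 0.7, 5.1]
gripper_width: -0.0
```

>>> send_rows([
  [[0, 0, 0, 0, 0, 0], [0, 0, 0, 0, 0, 0], [0, 0, 0, 0, 0, 0], [0, 0, 0, 0, 0, 0], [0, 0, 0, 0, 0, 0], [0, 0, 0, 0, 0, 0], [0, 0, 0, 0, 0, 0], [0, 0, 0, 0, 0, 0], [0, 0, 0, 0, 0, 0], [0, 0, 0, 0, 0, 0], [0, 0, 0, 0, 0, 0]],
])

```text
time: 4.83
tool_pos: [0.4849, -0.2226, 0.0993]
tool_rot: [0.119, 0.697, 0.119, -0.697]
contact_force: [-0.8, 1.0, 5.8]
gripper_width: -0.003
```

Pressed about 6 mm at about 5.8 N, held for about 1 s. Next I lift gently and check.

>>> send_rows([
  [[0, 0, 0.2, 0, 0, 0], [0, 0, 0.2, 0, 0, 0], [0, 0, 0.2, 0, 0, 0], [0, 0, 0.3, 0, 0, 0], [0, 0, 1, 0, 0, 0], [0, 0, 2, 0, 0, 0], [0, 0, 3, 0, 0, 0], [0, 0, 3, 0, 0, 0], [0, 0, 0, 0, 0, 0]],
])

```text
time: 5.58
tool_pos: [0.4877, -0.2243, 0.2055]
tool_rot: [0.122, 0.7, 0.116, -0.694]
contact_force: [0.6, -0.5, 1.5]
gripper_width: -0.001
```

```bash
python3 - <<'E'
from h import *
print(*cap("side",(.485,-.22),.105)); print(manip.state()["contact_force"])
E
```

```text
[348.8 145.9] [347.3 147. ] [341, 143, 15, 8, 67] [ 0.4891 -0.2146  0.105 ]
[ 0.05167732 -0.93131559 -0.15733273]
```

>>> send_rows([
  [[0.8, 3.2, 0, 0, 0, 0], [0.8, 3.2, 0, 0, 0, 0], [0.8, 3.2, 0, 0, 0, 0], [0.8, 3.2, 0, 0, 0, 0], [0.8, 3.2, 0, 0, 0, 0], [0.8, 3.2, 0, 0, 0, 0], [0.8, 3.2, 0, 0, 0, 0], [0, 0, 0, 0, 0, 0], [0, 0, 0, 0, 0, 0]],
])

```text
time: 6.38
tool_pos: [0.54, 0.003, 0.1964]
tool_rot: [-0.12, -0.696, -0.12, 0.698]
contact_force: [-0.4, -0.5, -0.5]
gripper_width: 0.0
```

```bash
python3 - <<'E'
from h import *
f=manip.grab_frame("side")
print(*cap("side",(.485,-.22),.105,f)); print(*cap("side",(.542,.0015),.065,f)); print(manip.state()["tool_pos"])
cv2.imwrite("pics/side2.png",cv2.resize(f[80:280,230:430,::-1],None,fx=3,fy=3,interpolation=2))
E
```

```text
[348.8 145.9] [348.8 146.3] [341, 142, 16, 10, 122] [ 0.4851 -0.2183  0.105 ]
[323.6 209.5] [322.4 209.8] [315, 203, 16, 14, 149] [0.5446 0.003  0.065 ]
[0.54002898 0.00188449 0.19659618]
```

View pics/side2.png

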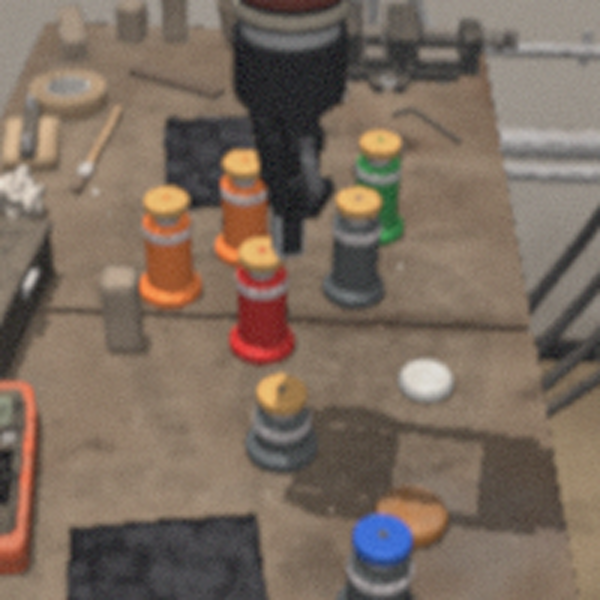

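The tall setter is upright and its cap is back at its original pixel (348.8, 146.3), against (348.6, 146.4) before the press. Now I'll descend to the short one.

>>> send_rows([
  [[0.2, 0, -2.5, 0, 0, 0], [0, 0, -3, 0, 0, 0], [0, 0, -3, 0, 0, 0], [0, 0, -2, 0, 0, 0], [0, 0, -1, 0, 0, 0], [0, 0, -0.7, 0, 0, 0], [0, 0, -0.4, 0, 0, 0], [0, 0, 0, 0, 0, 0], [0, 0, 0, 0, 0, 0]],
])

```text
time: 7.18
tool_pos: [0.5437, 0.0011, 0.0731]
tool_rot: [0.119, 0.698, 0.119, -0.696]
contact_force: [-0.2, 0.1, -0.2]
gripper_width: -0.001
```

>>> send_rows([
  [[0, 0, 0, 0, 0, 0], [0, 0, 0, 0, 0, 0]],
])

```text
time: 7.35
tool_pos: [0.5437, 0.0014, 0.0733]
tool_rot: [0.12, 0.698, 0.119, -0.696]
contact_force: [0.3, -0.3, 0.8]
gripper_width: 0.001
```

>>> send_rows([
  [[0, 0, -0.15, 0, 0, 0], [0, 0, -0.15, 0, 0, 0], [0, 0, 0, 0, 0, 0], [0, 0, 0, 0, 0, 0]],
])

```text
time: 7.68
tool_pos: [0.5426, 0.0016, 0.0686]
tool_rot: [-0.119, -0.697, -0.119, 0.697]
contact_force: [-0.4, -1.0, -0.2]
gripper_width: -0.003
```

>>> send_rows([
  [[0, 0, -0.15, 0, 0, 0], [0, 0, -0.1, 0, 0, 0], [0, 0, 0, 0, 0, 0], [0, 0, 0, 0, 0, 0]],
])

```text
time: 8.02
tool_pos: [0.5426, 0.0016, 0.0661]
tool_rot: [-0.119, -0.697, -0.119, 0.697]
contact_force: [0.3, -0.1, -0.1]
gripper_width: -0.001
```

>>> send_rows([
  [[0, 0, -0.1, 0, 0, 0], [0, 0, -0.1, 0, 0, 0], [0, 0, 0, 0, 0, 0]],
])

```text
time: 8.27
tool_pos: [0.5429, 0.0015, 0.0646]
tool_rot: [0.119, 0.697, 0.119, -0.697]
contact_force: [-0.7, 1.4, 3.6]
gripper_width: 0.0
```

>>> send_rows([
  [[0, 0, -0.15, 0, 0, 0], [0, 0, -0.15, 0, 0, 0], [0, 0, -0.1, 0, 0, 0], [0, 0, -0.1, 0, 0, 0], [0, 0, 0, 0, 0, 0]],
])

```text
time: 8.68
tool_pos: [0.543, 0.0015, 0.0596]
tool_rot: [0.119, 0.697, 0.119, -0.697]
contact_force: [-1.6, 0.8, 4.3]
gripper_width: -0.006
```

>>> send_rows([
  [[0, 0, 0, 0, 0, 0], [0, 0, 0, 0, 0, 0], [0, 0, 0, 0, 0, 0], [0, 0, 0, 0, 0, 0], [0, 0, 0, 0, 0, 0], [0, 0, 0, 0, 0, 0], [0, 0, 0, 0, 0, 0], [0, 0, 0, 0, 0, 0], [0, 0, 0, 0, 0, 0], [0, 0, 0, 0, 0, 0], [0, 0, 0, 0, 0, 0]],
])

```text
time: 9.6
tool_pos: [0.543, 0.0015, 0.0597]
tool_rot: [0.119, 0.697, 0.119, -0.697]
contact_force: [-1.4, -0.0, 5.0]
gripper_width: -0.0
```

>>> send_rows([
  [[0, 0, 0.2, 0, 0, 0], [0, 0, 0.2, 0, 0, 0], [0, 0, 0.2, 0, 0, 0], [0, 0, 0.3, 0, 0, 0], [0, 0, 1, 0, 0, 0], [0, 0, 2, 0, 0, 0], [0, 0, 3, 0, 0, 0], [0, 0, 3, 0, 0, 0], [0, 0, 3, 0, 0, 0], [0, 0, 2, 0, 0, 0], [0, 0, 0, 0, 0, 0], [0, 0, 0, 0, 0, 0]],
])

```text
time: 10.6
tool_pos: [0.5434, 0.0015, 0.21]
tool_rot: [0.12, 0.698, 0.119, -0.696]
contact_force: [-0.9, -0.2, 0.4]
gripper_width: 0.003
```

```bash
python3 - <<'E'
from h import *
f=manip.grab_frame("side")
print(*cap("side",(.485,-.22),.105,f)); print(*cap("side",(.542,.0015),.065,f)); s=manip.state();print(s["tool_pos"],s["contact_force"],s["joint_vel"].round(3))
cv2.imwrite("pics/side3.png",cv2.resize(f[80:280,230:430,::-1],None,fx=3,fy=3,interpolation=2))
E
```

```text
[348.8 145.9] [348.8 146.3] [341, 142, 16, 10, 122] [ 0.4852 -0.2182  0.105 ]
[323.6 209.5] [322.4 210. ] [315, 204, 16, 13, 142] [0.5448 0.0035 0.065 ]
[0.5423658  0.00156595 0.20795019] [-0.31653896  0.00293891 -0.2808733 ] [-0.001  0.023  0.033  0.001  0.001 -0.002]
```

View pics/side3.png

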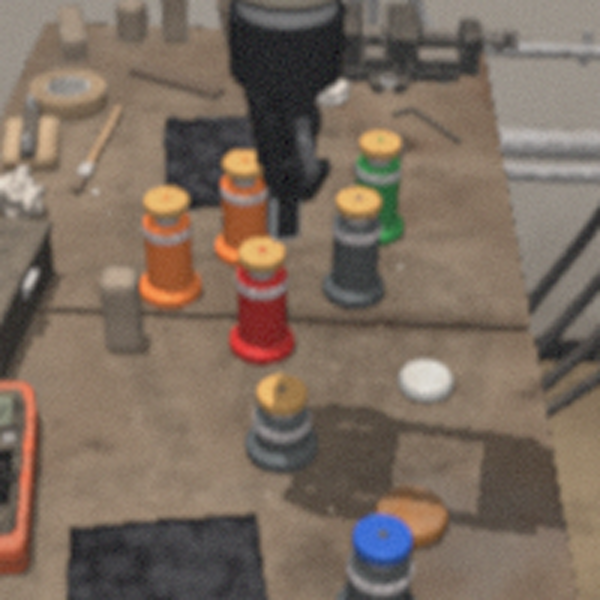

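Both setters are upright in the picture. The short cap at (281,393) and the tall cap at (358,201) have not moved, and the gripper is clear at z ≈ 0.21.

```bash
python3 -c "
from plant import manip
print(manip.job_done())"
```

```text
the job is handed in; nothing more can be done
None
```

I pressed both brass caps once with the shut fingertips, tall setter first and then the short one, and handed the job in at about 10.7 s. Neither cap came near bottoming out.

| Setter | Depth (of 12 mm) | Force at the end of the hold | Hold |
|---|---|---|---|
| Tall | about 5.8 mm | 5.8 N | about 1 s |
| Short | about 5.3 mm | 5.0 N | about 1 s |

- **Short press:** it came out slightly under half-way. Its force read about 0.6 N below what the spring should give at that depth, which is about the force noise I saw.
- **After the presses:** in the side picture both caps were back up, within about 1.2 px of where they started. Both setters stood upright.
- **Other objects:** the pucks, clay post and coloured look-alikes looked undisturbed by eye. The blue-capped setter's lower part was outside the final crop I viewed. I did not measure any of their positions again.
- **Finish:** the gripper ended at z ≈ 0.21 m with only noise on the force reading (about 0.3 N).
- **Height reading:** the measured height during the descent to the short setter was a few millimetres off what I commanded. I finished that approach in 1 to 1.5 mm steps.

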